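# Level the two board rests

### The job

The two telescoping board rests on the table must stand at the same height, so that a frame piece can lie level across them. One still stands one hole too high: press the sprung button on top of the taller rest briefly, let go, and wait while its tube sinks by itself to the very next hole, no farther. Leave the shorter rest at its height.

Things in the scene. Friction and masses are not known exactly. Their poses are not given: they have to be found in the camera images.
- rest_a: Board rest A, the taller at the start, left or right. Origin: table level under the post. Fixed base plate 110 x 110 mm, square post 30 mm wide and 154 mm tall; a 22 mm tube rises from it with a head: a flat bar 130 mm long (along y), 36 wide, 14 thick, a round black button at its middle and a rubber pad at each end, 84 mm apart, tops 3 mm above the button's.
- rest_a_tube (a joint): How far rest A's tube and head have sunk below the top hole, m: starts at 0, must end in the hole at 0.045 (the last hole is at 0.090). A sprung pin holds it in the hole, even if the bar is pushed. Once freed by the button it sinks under its own weight at 25 to 60 mm/s until the pin springs into the next hole, up to 2 s later.
- rest_a_button_top (a point): Centre of the top of rest A's button: 30 mm across, flat, 9 mm above the bar, 273 mm above the table. Presses straight down 7 mm, spring 1.5 to 5 N; at 5 mm (4 N) the pin is out and tube and button start to sink. Press 8 to 20 mm down from first touch, then lift off at once: the tube sinks on alone. A finger that keeps pressing takes it past the next hole.
- rest_b_tube (a joint): The same for board rest B, of the same make, the shorter at the start: it is in its second hole, 0.045, and must stay there.
- rest_b_button_top (a point): Centre of the top of rest B's button, like that of rest A but 228 mm above the table. Not to be pressed.

How it is judged:
At the end, for the whole second after the job is handed in: The tube of the rest that was taller is at rest in its next hole, 45 mm lower than at the start (within 7 mm), and the other rest still stands at its starting height (within 7 mm) (value of joint rest_a_tube between 0.038 and 0.052 m and velocity of joint rest_a_tube below 0.005 m/s and value of joint rest_b_tube between 0.038 and 0.052 m); the robot touches nothing.
It fails at once if the taller rest is let down past its next hole (value of joint rest_a_tube above 0.06 m).
It fails at once if the shorter rest is let down (value of joint rest_b_tube above 0.06 m).
It also fails if it takes over 29 s, if anything falls off the work surface, if the arm or the gripper's body presses on something with over 40 N, if the wrist force passes 120 N, or if a joint passes its speed limit or range.

### The arm

A 6-joint arm with a two-finger parallel gripper is mounted at the origin on a cart in front of the work surface, level with it; the furniture and walls round the work are solid. World frame = base frame: x ahead of the robot, y to its left, z up, the work surface at z = 0. Lengths are in m, angles in rad, forces in N, time in s.
With the tool pointing down it reaches from about 0.4 to 0.825 m from the base axis. Payload 7 kg.
Tool frame: the origin (TCP) lies midway between the tips of the shut fingers; the grasp point (between the pads) lies 19 mm behind it; z points along the fingers, y is the line along which they close (so a half turn about z gives the same grasp; the last joint's range is limited). The gripper opens to 88 mm and grips with 3 to 60 N. Pads are 19 mm wide; open, the fingers measure 130 mm over their backs; the gripper's body (78 mm by 193 mm) begins 47 mm behind the grasp point.
Start: joints at [1.51, 0.359, 0.012, 0, -1.224, -0.288], TCP at [0.231, 0.634, 0.227] pointing down, gripper open.
Joint ranges: [-3.07, 3.07], [-1.43, 2.12], [-1.02, 1.25], [-3.03, 1.67], [-3.05, -0], [-3.03, 3.03]. Speed limits (rad/s): [2.39, 2.39, 3.01, 3.14, 3.14, 3.14].

### API

Orientations are given as [roll, pitch, yaw] about the fixed x, y, z axes, in that order (R = Rz(yaw) Ry(pitch) Rx(roll)).
In Python, from station import arm gives the robot as it stands.
- The arm moves only by the tool servo_tool, never from a script. Its argument "deltas" is a list of rows, each a list of 7 numbers: the closure, from -1 (fully open) to 1 (shut), then the shift along the tool's x, y, z in mm, then the turn, a rotation vector about the tool's x, y, z in degrees. In form: [[gripper, x, y, z, ax, ay, az], ...]. A call has 1 to 20 rows; each row shifts and turns the commanded pose from where the row before left it, along the tool's axes as they then stand; what a row does not reach is not made up. A row lasts 1/12 s, in which the tool goes at most 41.7 mm and 7.16 degrees, less where a joint would pass 70% of its speed; a pose out of reach is approached as far as the arm can. A call is refused whole if a number of a shift passes 41.7 or a number of a turn 7.16, either way. A call with a gripper value outside its range is refused whole. The fingers move at their own pace and stop on an object; "squeeze" is the grip in N (left out, the last holds). Time passes only in rows, so rows that do not move let the fingers close. It gives the time, the measured TCP pose, the force, the opening and the grip force at its end, in the units of the state.
- arm.get_state(): the state, without advancing time (a new reading comes with each control period).
- arm.grab_frame(name): name is "side" or "top" or "wrist"; returns a dict with "color" (400x640x3 uint8, red, green, blue), "K" (3x3 intrinsics, pixels), "distortion" ([k1, k2, p1, p2, k3] as OpenCV has them; the pictures are not rectified), "position" and "orientation" of the camera in the world. Camera axes: x right, y down, z forward; pixel columns grow to the right and rows downward; lengths in m; the calibration is good to about 2 mm. A picture is of the moment at which its call begins. There is no depth.
- arm.job_done(): hands the job in; it is judged then, once.
Trained networks look in a picture, given as the dict that the camera call returned (one of the last four; its "shot" number tells which), for a name from the list of things; names that differ only in an ending like _2 or _b are one class to them, and where a whole thing is asked for, a point or a joint stands for the part that bears it (a point fixed in the world has none). Each returns a list of dicts, best first, with "conf" (0 to 1); they miss things now and then, are a little off and sometimes report something else, mostly with a low value. They report only what shows in the picture. A call takes as long as a camera call.
- arm.recognise(query, picture): "at" ([x, y, z] in m, in the coordinates of the camera as it stood for that picture, good to about 4 mm: the middle of the surface that is visible of it).
The state is a dict: "t": time; "q": joint angles; "qd": joint speeds; "joint_efforts": joint torques, N m; "eef_pos": TCP position; "ee_rot": TCP orientation; "force": force on the tool from outside, world axes, zero at the start; "moment": the same for the moment, N m; "width": finger opening in m; "gripper_force": force on a finger pad.
Only numpy, scipy, OpenCV 4.12 (cv2) and the standard library are available. Lean on these libraries where they do the work, as an engineer would, in place of code of your own. Each camera call takes 0.05 s, during which the arm holds its last target. There are 200 camera calls.

## Working session

There is one attempt and no reset: what is moved stays moved. The work goes in short steps, Python scripts to look and compute and a tool call to move; the robot and the scene stay as the last step left them, time stands still between calls to the robot, and variables do not carry over. Pictures are saved under pics/ and viewed, at most 10 in all, crops included, and the job is handed in when it is done.

Besides the shell and the picture viewer there is one more tool, called after ">>>" by a JSON object that holds its "name" and its "arguments". servo_tool: Moves the arm, as the interface text tells. Its arguments: {"type":"object","properties":{"deltas":{"type":"array","items":{"type":"array","items":{"type":"number"}}},"squeeze":{"type":"number"}},"required":["deltas"]}

```bash
mkdir -p pics; cat > h.py <<'E'
from station import arm
import numpy as np, cv2
from scipy.spatial.transform import Rotation as R
def rot(o):
    o=np.array(o,float)
    return o if o.shape==(3,3) else R.from_euler('xyz',o).as_matrix() if o.size==3 else R.from_quat(o).as_matrix()
def look(n,qs,save=None):
    f=arm.grab_frame(n)
    if save: cv2.imwrite('pics/'+save,f['color'][:,:,::-1])
    for q in qs:
        for d in arm.recognise(q,f):
            p=rot(f['orientation'])@np.array(d['at'])+f['position']
            uv=cv2.projectPoints(np.array([d['at']],float),np.zeros(3),np.zeros(3),np.array(f['K']),np.array(f['distortion'],float))[0].ravel()
            print(n,q,round(d['conf'],2),p.round(3),uv.round())
    return f
E
python3 - <<'E'
from h import *
s=arm.get_state();print(s['t'],s['eef_pos'],s['ee_rot'],s['force'])
for n in('side','top'):
    f=look(n,['rest_a_button_top','rest_b_button_top','rest_a'],n+'1.png');print(f['position'],f['orientation'])
E
```

```text
0.0 [0.23054884 0.63389623 0.22563568] [ 3.13997167e+00 -1.27144202e-04 -3.48902198e-01] [-0.11241014  0.31716278 -0.38398883]
side rest_a_button_top 0.52 [0.49  0.143 0.267] [289. 153.]
side rest_b_button_top 0.52 [ 0.499 -0.181  0.224] [330. 213.]
side rest_a 0.59 [0.489 0.139 0.09 ] [289. 219.]
[ 0.26689108 -0.92325037  0.51607237] [-1.89325025 -0.01114377 -0.27288622]
top rest_a_button_top 0.5 [0.488 0.146 0.275] [236. 184.]
top rest_b_button_top 0.49 [ 0.501 -0.173  0.23 ] [395. 220.]
top rest_a 0.58 [0.48  0.144 0.129] [246. 231.]
[ 0.01590325 -0.12210589  0.83643277] [-2.45866177  0.00315647 -1.35556545]
```

View pics/side1.png

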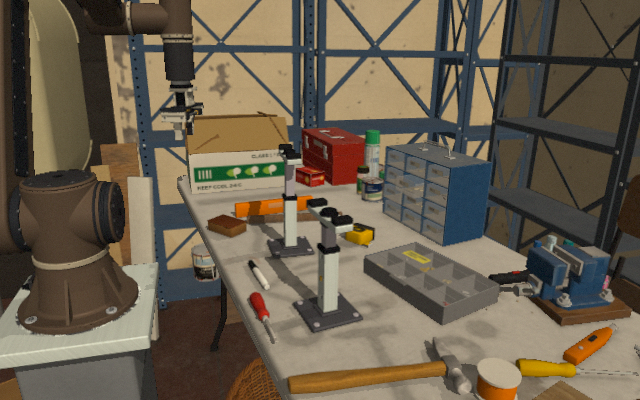

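View pics/top1.png

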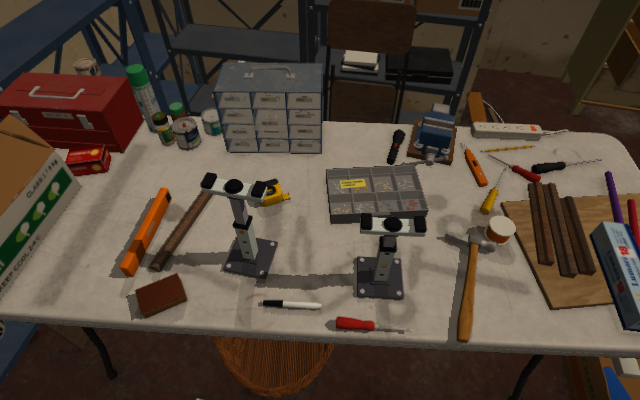

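The pictures show that rest A is the left, taller one. Its button is at about pixel (289,153) in the side view and (233,185) in the top view, and the two cameras agree on (0.489, 0.145, 0.27). Rest B's button is at (330,213) in the side view and (393,223) in the top view. I'll move above A with the fingers shut.

>>> {"name": "servo_tool", "arguments": {"deltas": [[1,0,0,-35,0,0,0],[1,0,0,-35,0,0,0],[1,0,0,-35,0,0,0],[1,25.6,23.2,0,0,0,0],[1,25.6,23.2,0,0,0,0],[1,25.6,23.2,0,0,0,0],[1,25.6,23.2,0,0,0,0],[1,25.6,23.2,0,0,0,0],[1,25.6,23.2,0,0,0,0],[1,25.6,23.2,0,0,0,0],[1,25.6,23.2,0,0,0,0],[1,25.6,23.2,0,0,0,0],[1,25.6,23.2,0,0,0,0],[1,25.6,23.2,0,0,0,0],[1,25.6,23.2,0,0,0,0],[1,25.6,23.2,0,0,0,0],[1,25.6,23.2,0,0,0,0],[1,25.6,23.2,0,0,0,0],[1,25.6,23.2,0,0,0,0]]}}

```text
t: 1.98
eef_pos: [0.4892, 0.1438, 0.332]
ee_rot: [-3.141, -0.0, -0.349]
force: [0.9, 0.5, -0.7]
width: 0.0
gripper_force: 0.0
```

>>> {"name": "servo_tool", "arguments": {"deltas": [[1,0,0,0,0,0,0],[1,0,0,0,0,0,0],[1,0,0,0,0,0,0]]}}

```text
t: 2.23
eef_pos: [0.4887, 0.1454, 0.3316]
ee_rot: [-3.141, 0.0, -0.35]
force: [-0.6, 1.0, 0.0]
width: 0.0003
gripper_force: 0.0
```

```bash
python3 - <<'E'
from h import *
s=arm.get_state();print(s['t'],s['eef_pos'],s['ee_rot'],s['force'],s['width'])
for n in('side','top','wrist'): look(n,['rest_a_button_top'],n+'2.png')
a,b=cv2.imread('pics/side2.png'),cv2.imread('pics/wrist2.png')
c=cv2.resize(a[60:260,190:390],(400,400)); b=cv2.resize(b,(400,250))
cv2.imwrite('pics/c2.png',np.hstack([c,np.pad(b,((0,150),(0,0),(0,0)))]))
E
```

```text
2.2333 [0.48871822 0.1454027  0.33156589] [-3.14136897e+00  1.24737467e-04 -3.49816191e-01] [-0.56232918  0.95467269  0.02183081] 0.00029466573722978096
side rest_a_button_top 0.49 [0.49  0.14  0.269] [289. 152.]
top rest_a_button_top 0.67 [0.489 0.149 0.271] [235. 185.]
wrist rest_a_button_top 0.77 [0.494 0.154 0.272] [308. 210.]
```

View pics/c2.png

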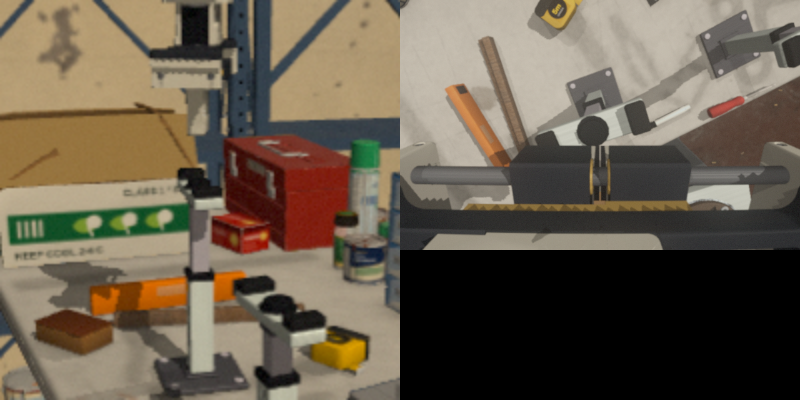

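The crop shows the shut fingers right over A's button, which is at (593,130) in the wrist half with its pads to either side. The three estimates average about (0.490, 0.149). I'll correct by 4 mm and go down to just above the button.

>>> {"name": "servo_tool", "arguments": {"deltas": [[1,0,-4.3,15,0,0,0],[1,0,0,15,0,0,0],[1,0,0,13,0,0,0],[1,0,0,8,0,0,0],[1,0,0,0,0,0,0],[1,0,0,0,0,0,0]]}}

```text
t: 3.03
eef_pos: [0.4903, 0.1497, 0.2807]
ee_rot: [3.141, -0.0, -0.348]
force: [-0.3, -0.0, 0.6]
width: 0.0006
gripper_force: 0.0
```

```bash
python3 - <<'E'
from h import *
s=arm.get_state();print(s['t'],s['eef_pos'],s['force'])
look('side',[],'s3.png');look('top',[],'t3.png')
a,b=cv2.imread('pics/side3.png' if 0 else 'pics/s3.png'),cv2.imread('pics/t3.png')
z=lambda i,u,v:cv2.resize(i[v-50:v+50,u-50:u+50],(400,400),interpolation=2)
cv2.imwrite('pics/c3.png',np.hstack([z(a,289,150),z(b,235,180)]))
E
```

```text
3.0333 [0.49026475 0.14971455 0.28072991] [-0.3157523  -0.03141618  0.59413487]
```

View pics/c3.png

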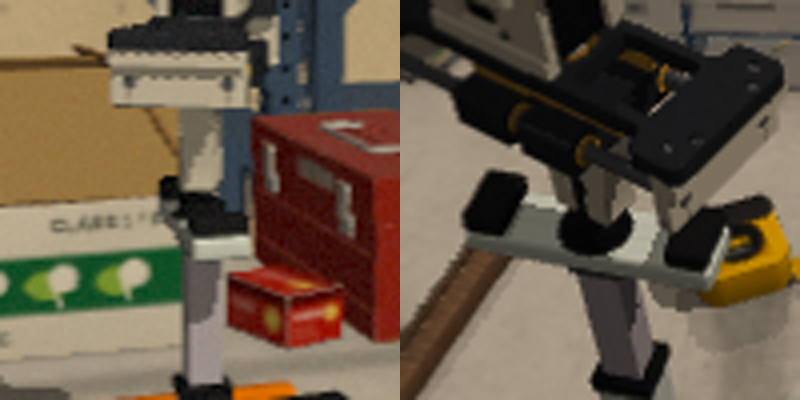

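In the crop the fingertips are over the button, at about (600,230) in the top half, and clear of both pads. Next is a brief press to z of about 0.260, then an immediate lift.

>>> {"name": "servo_tool", "arguments": {"deltas": [[1,0,0,6,0,0,0],[1,0,0,5,0,0,0],[1,0,0,5,0,0,0],[1,0,0,5,0,0,0],[1,0,0,-25,0,0,0],[1,0,0,-35,0,0,0],[1,0,0,-20,0,0,0],[1,0,0,0,0,0,0],[1,0,0,0,0,0,0],[1,0,0,0,0,0,0],[1,0,0,0,0,0,0],[1,0,0,0,0,0,0],[1,0,0,0,0,0,0],[1,0,0,0,0,0,0],[1,0,0,0,0,0,0],[1,0,0,0,0,0,0],[1,0,0,0,0,0,0],[1,0,0,0,0,0,0],[1,0,0,0,0,0,0],[1,0,0,0,0,0,0]]}}

```text
t: 4.8
eef_pos: [0.4903, 0.1495, 0.3396]
ee_rot: [-3.142, -0.0, -0.349]
force: [0.6, -0.0, -0.3]
width: 0.0003
gripper_force: 0.0
```

>>> {"name": "servo_tool", "arguments": {"deltas": [[1,0,0,0,0,0,0],[1,0,0,0,0,0,0],[1,0,0,0,0,0,0],[1,0,0,0,0,0,0],[1,0,0,0,0,0,0],[1,0,0,0,0,0,0],[1,0,0,0,0,0,0],[1,0,0,0,0,0,0],[1,0,0,0,0,0,0],[1,0,0,0,0,0,0],[1,0,0,0,0,0,0],[1,0,0,0,0,0,0]]}}

```text
t: 5.8
eef_pos: [0.4902, 0.1495, 0.3395]
ee_rot: [3.142, 0.0, -0.349]
force: [-0.5, -0.5, -0.1]
width: 0.0006
gripper_force: 0.0
```

```bash
python3 - <<'E'
from h import *
s=arm.get_state();print(s['t'],s['eef_pos'],s['force'])
for n in('side','top','wrist'): look(n,['rest_a_button_top','rest_b_button_top'],n+'4.png')
E
```

```text
5.8 [0.49024755 0.14953206 0.33953891] [-0.51647928 -0.52340561 -0.06503634]
side rest_b_button_top 0.58 [ 0.5   -0.182  0.223] [330. 213.]
top rest_a_button_top 0.45 [0.487 0.149 0.226] [238. 200.]
top rest_b_button_top 0.5 [ 0.498 -0.169  0.232] [393. 220.]
wrist rest_a_button_top 0.91 [0.491 0.157 0.227] [312. 195.]
```

View pics/side4.png

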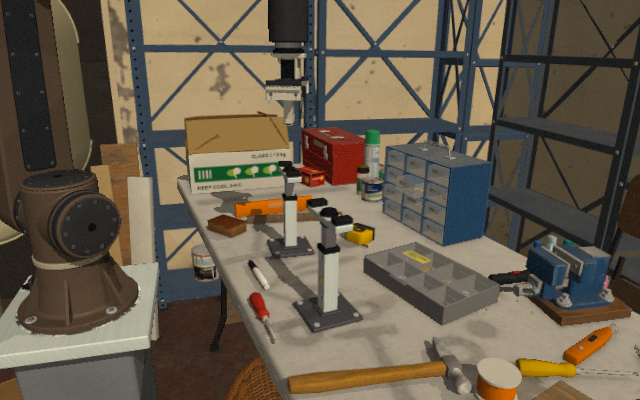

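Rest A's button is now at about z = 0.227 (expected 0.228), near (289,170) in the side view. Rest B is unchanged and the arm is clear. I'll check once more that A is at rest, then hand in.

```bash
python3 - <<'E'
from h import *
look('wrist',['rest_a_button_top']);look('top',['rest_a_button_top'])
print(arm.job_done())
E
```

```text
wrist rest_a_button_top 0.62 [0.49  0.152 0.226] [317. 194.]
the job is handed in; nothing more can be done
None
```

The job is handed in: rest A sank one hole, its button now at about 0.227 m (expected 0.228 m), level with rest B, which was not touched; the arm is clear of both, and no verdict came back.

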